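Set the charger's selector to the flashlight bay and start it

ROBOT

A 6-joint arm with a two-finger parallel gripper is mounted at the origin on the work surface. World frame = base frame: x ahead of the robot, y to its left, z up, the work surface at z = 0. Lengths are in m, angles in rad, forces in N, time in s.
With the tool pointing down it reaches from about 0.35 to 0.775 m from the base axis. Payload 7.3 kg.
Tool frame: the origin (TCP) lies at the centre of the arm's flange, where the gripper is bolted on; the fingertips stand 178 mm ahead of it and the grasp point (between the pads) lies 159 mm ahead of it; z points along the fingers, y is the line along which they close (so a half turn about z gives the same grasp; the last joint's range is limited). The gripper opens to 92 mm and grips with 3 to 60 N. Pads are 19 mm wide; open, the fingers measure 130 mm over their backs; the gripper's body (75 mm by 190 mm) begins 47 mm behind the grasp point.
Start: joints at [-1.44, 0.342, 1.524, -0, 1.275, -0.146], TCP at [0.143, -0.505, 0.405] pointing down, gripper open.
Joint ranges: [-2.53, 2.53], [-0.77, 2.02], [0.04, 2.7], [-1, 4.14], [0.28, 2.66], [-3.11, 3.11]. Speed limits (rad/s): [2.57, 2.57, 3.14, 3.14, 3.14, 3.14].

INTERFACE

Orientations are given as [roll, pitch, yaw] about the fixed x, y, z axes, in that order (R = Rz(yaw) Ry(pitch) Rx(roll)).
In Python, from cell import telemetry, vision, ticket gives the robot as it stands.
- The arm moves only by the shell command python3 -m crank 'ROWS' [FORCE]. ROWS is JSON, a list of rows, each a list of 5 numbers: the gripper command: -1 is shut, 1 is fully open, values between are in proportion, then the shift along the tool's x, y, z in mm, then the turn about the tool's z in rad. In form: [[fingers, dx, dy, dz, roll], ...]. A call has 1 to 12 rows; each row is the pose to reach, as a shift and turn from the pose commanded when the call began, along the tool's axes at that moment; what a row does not reach only later rows make up. A row lasts 1/12 s, in which the tool goes at most 41.7 mm and 7.16 degrees, less where a joint would pass 70% of its speed; a pose out of reach is approached as far as the arm can. A call with a gripper value outside its range is refused whole. The fingers move at their own pace and stop on an object; FORCE is the grip in N (left out, the last holds). Time passes only in rows, so rows that repeat a pose let the fingers close. It gives the time, the measured TCP pose, the force, the opening and the grip force at its end, in the units of the state.
- telemetry.observe(): the state, without advancing time (a new reading comes with each control period).
- vision.read_camera(name): name is "scene" or "side" or "wrist"; returns (picture, depth): 400x640x3 uint8, red, green, blue; 400x640 float32, m along the optical axis (not along the pixel's ray), 0 where there is no reading.
- vision.get_calibration(name): a dict with "camera_matrix" (3x3 intrinsics, pixels), "rvec" (rotation vector, rad) and "tvec" (3), from world to camera coordinates, as OpenCV has them. Camera axes: x right, y down, z forward; pixel columns grow to the right and rows downward; lengths in m; the calibration is good to about 2 mm. A picture is of the moment at which its call begins: read the wrist's pose just before it. get_calibration takes no time and is no camera call; for the wrist camera it gives the pose at the moment of the call.
- ticket.hand_in(): hands the job in; it is judged then, once.
The state is a dict: "time": time; "qpos": joint angles; "qvel": joint speeds; "joint_efforts": joint torques, N m; "tool_pos": TCP position; "tool_rot": TCP orientation; "contact_force": force on the tool from outside, world axes, zero at the start; "torque": the same for the moment, N m; "opening": finger opening in m; "grip_force": force on a finger pad.
Only numpy, scipy, OpenCV 4.12 (cv2) and the standard library are available. Lean on these libraries where they do the work, as an engineer would, in place of code of your own. Each camera call takes 0.05 s, during which the arm holds its last target. There are 200 camera calls.

TASK

Charge the flashlight: with the fingertips only, push the upright tab on the orange charger's selector lever round until the pointer at the lever's other end has stepped to the bay in which the black flashlight stands, then press the round start button on the charger down and let it come back up. Only push: do not pinch the tab, and leave the flashlight, the other things in the bays and everything else standing where they are. Finish clear of everything.

Things in the scene. Friction and masses are not known exactly. Their poses are not given: they have to be found in the camera images.
- charger: Bright orange charger box, fixed. Origin on the selector's vertical axis at table height. In its frame the box spans x -100 to 125, y -135 to 135, z 0 to 55 mm; +x is where the pointer points when parked. Four round bays (raised collars 43 mm across, 10 mm high, on the top) have centres 110 mm from the axis, at -1.2, -0.6, 0.6 and 1.2 rad from +x, counter-clockwise from above positive.
- selector (a joint): Lever angle, rad, counter-clockwise from above positive; 0 = parked, as at the start (pointer along the charger's +x, at no bay); stops at -1.3 and 1.3. Spring detents (clicks) at -1.2, -0.6, 0, 0.6, 1.2: about 2 N at the tab takes it over the hump half way between two clicks, then it snaps on into the next by itself and stays there; let go short of the hump, it springs back.
- tab (a point): Middle of the upright tab on the lever's tail, 60 mm from the axis, 83 mm above the table. The tab is a black plate (halves selector_c5 on the +y side, selector_c6 on the -y side), 24 mm along the radius (48 to 72 mm from the axis), 10 mm thick, 65 to 101 mm above the table. The tail under it is 66 mm high, the hub's cap (40 mm across) 78 mm..
- pointer_aim (a point): The point on the pointer's line 110 mm from the axis: over the centre of the bay to which the selector is set. The lever is a round black hub 72 mm across with a flat bar: the pointer (white tip 78 mm from the axis) on one side, the tail with the tab opposite, so the tab moves right as the pointer moves left.
- start_button (a joint): Travel of the round start button, m: 0 up, 0.006 fully down. A spring brings it back up; about 5 N presses it fully down.
- start_button_top (a point): Centre of the top face of the start button, a grey round button 28 mm across in a black housing on the charger's top, at x -68, y 98 mm in the charger's frame; pressed straight down.
- flashlight: The black flashlight, 82 mm tall, standing on its 34 mm wide lens head, narrowing to a 23 mm ribbed barrel with a small press button on the upper end. Its bay differs each time. Stands loose in one of the four bays, on the charger's top, on a 34 mm round foot. Origin at the centre of its underside.
- pack: Tool battery pack: a black 34 x 34 mm square block, 58 mm tall. Stands loose in one of the four bays, on the charger's top, on a 34 mm round foot. Origin at the centre of its underside.
- cell: Plain black round battery cell, 34 mm across, 67 mm tall with a small steel nub on top. Stands loose in one of the four bays, on the charger's top, on a 34 mm round foot. Origin at the centre of its underside.
- puck: Squat lamp puck, 44 mm across, 40 mm tall, like a mushroom. Stands loose in one of the four bays, on the charger's top, on a 34 mm round foot. Origin at the centre of its underside.
- hexkeys: Bystander: chrome hex keys standing in a black plastic holder, 45 x 110 mm, 80 mm tall. Origin at the centre of its underside.
- dish: Bystander: white ceramic dish of steel washers, 110 mm across, 28 mm high. Origin at the centre of its underside.
- tape: Bystander: roll of grey tape, 100 mm across, 25 mm high, lying flat. Origin at the centre of its underside.
- screwdriver: Bystander: screwdriver lying on the table. Origin on its underside.
- oilcan: Bystander: aluminium can, 64 mm across, 150 mm tall. Origin at the centre of its underside.
Not all that is in view belongs to the job. Leave any turquoise look-alike of the pack alone.

How it is judged:
By the outcome, as a careful person would: the job done as asked, in the order asked, and still so for the second after the job is handed in, with the robot touching nothing.
It also fails if it takes over 38 s, if anything falls off the work surface, if the arm or the gripper's body presses on something with over 40 N, if the wrist force passes 120 N, or if a joint passes its speed limit or range.

## Working session

There is one attempt and no reset: what is moved stays moved. The work goes in short steps, Python scripts to look and compute and a shell command to move; the robot and the scene stay as the last step left them, time stands still between calls to the robot, and variables do not carry over. Pictures are saved under pics/ and viewed, at most 10 in all, crops included, and the job is handed in when it is done.

```bash
mkdir -p pics; ls
cat > h.py <<'E'
import numpy as np, cv2
from cell import telemetry, vision, ticket
def cam(n):
    c=vision.get_calibration(n); K=np.array(c["camera_matrix"]); R=cv2.Rodrigues(np.array(c["rvec"],float))[0]; t=np.array(c["tvec"],float).ravel()
    im,d=vision.read_camera(n); return im,d,K,R,t
def cloud(d,K,R,t):
    v,u=np.mgrid[:d.shape[0],:d.shape[1]]
    p=np.stack([(u-K[0,2])/K[0,0]*d,(v-K[1,2])/K[1,1]*d,d],-1)
    return (p-t)@R
def proj(P,K,R,t):
    p=np.atleast_2d(P)@R.T+t; q=p@K.T; return q[:,:2]/q[:,2:]
E
python3 - <<'E'
from h import *
for n in ("scene","side"):
    im,d,K,R,t=cam(n); cv2.imwrite(f"pics/{n}0.png",im[...,::-1]); np.savez(f"{n}0.npz",im=im,d=d,K=K,R=R,t=t)
    print(n,-R.T@t)
print(telemetry.observe())
E
```

```text
pics
scene [ 1.03364822 -0.84585499  0.93883151]
side [0.35963318 0.649553   0.85252408]
{'time': 0.1, 'qpos': array([-1.43999667e+00,  3.42643144e-01,  1.52490489e+00, -2.48644058e-05,
        1.27537282e+00, -1.46007126e-01]), 'qvel': array([ 3.99112740e-04, -1.61489693e-03, -4.26603233e-03,  3.25626908e-04,
       -1.55394630e-04, -7.30001496e-05]), 'joint_efforts': array([ 2.66244781e-03, -4.32004809e+01, -2.44694495e+01,  7.19819474e-02,
        5.25439298e-02, -4.97107430e-05]), 'tool_pos': array([ 0.14347441, -0.50489671,  0.40412523]), 'tool_rot': array([-3.14027513e+00, -1.69713819e-04,  2.76813925e-01]), 'contact_force': array([-0.50255301,  0.00521585, -0.2741872 ]), 'torque': array([0.05988794, 0.00494098, 0.00545252]), 'grip_force': 0.0, 'opening': 0.09163486177297885}
```

View pics/scene0.png

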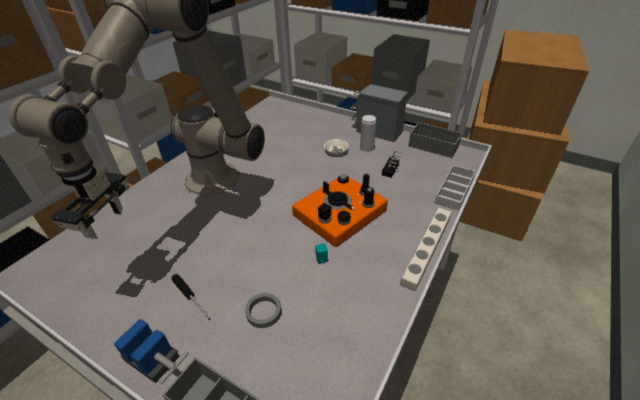

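View pics/side0.png

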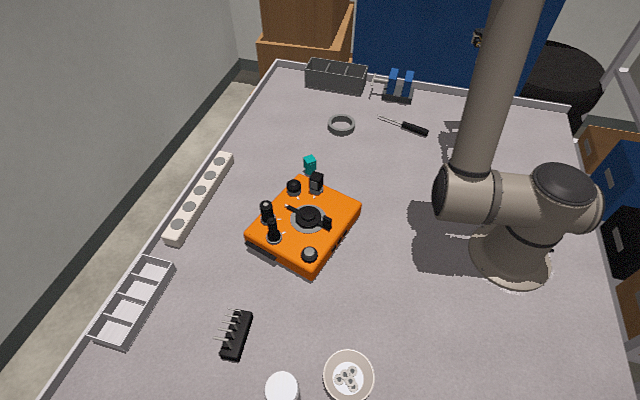

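Side view: charger centred near (305,225), pointer tip (288,207), tab (327,223), start button (309,255). In the bays: upright items at (266,212) and (274,232) are cell/flashlight candidates, puck at (294,187), pack at (317,182), and the turquoise look-alike is off the charger at (310,162). I'll fit the charger pose and take a close crop.

```bash
cat > fit.py <<'E'
from h import *
from scipy.optimize import minimize
def fit(P):
    # best pose of 225x270 rect, centre at (12.5,0) in the charger frame
    out=[]
    (c,s,a)=cv2.minAreaRect((P[:,:2]*1000).astype(np.float32)); return c,s,a
if __name__=="__main__":
  for n in ("scene","side"):
    z=np.load(f"{n}0.npz"); im,d,K,R,t=[z[k] for k in("im","d","K","R","t")]
    hsv=cv2.cvtColor(im,cv2.COLOR_RGB2HSV); C=cloud(d,K,R,t)
    m=(hsv[...,0]<16)&(hsv[...,1]>180)&(hsv[...,2]>90)&(d>0)&(abs(C[...,2]-.055)<.006)&(C[...,0]>.3)&(C[...,0]<.9)&(abs(C[...,1])<.4)
    P=C[m]; c,s,a=fit(P); print(n,m.sum(),c,s,a,np.median(P[:,2]))
    # button: grey/black above top; print tall points grid
    b=cv2.boxPoints((c,s,a)); print(b.round())
    M=(C[...,2]>.062)&(C[...,2]<.2)&(d>0)&(cv2.pointPolygonTest(b,(0,0),False)<2)
    ins=np.array([[cv2.pointPolygonTest(b,(float(x*1000),float(y*1000)),False) for x,y in row] for row in C[...,:2]])>0
    Q=C[M&ins]; np.save(f"{n}Q.npy",Q)
  z=np.load("side0.npz"); cr=z["im"][160:290,230:380]; e=cv2.resize(cr[...,::-1],(750,650)[:2],interpolation=cv2.INTER_CUBIC)[:600]
  cv2.imwrite("pics/crop1.png",e)
E
python3 fit.py
```

```text
scene 1899 (565.88232421875, 64.90065002441406) (266.4222717285156, 224.17111206054688) 73.53517150878906 0.05563138783320814
[[421. -31.]
 [636. -95.]
 [711. 161.]
 [496. 224.]]
side 2438 (562.260986328125, 71.43477630615234) (270.1917724609375, 222.28965759277344) 73.68574523925781 0.05353292600814384
[[418. -27.]
 [631. -89.]
 [707. 170.]
 [494. 232.]]
```

View pics/crop1.png

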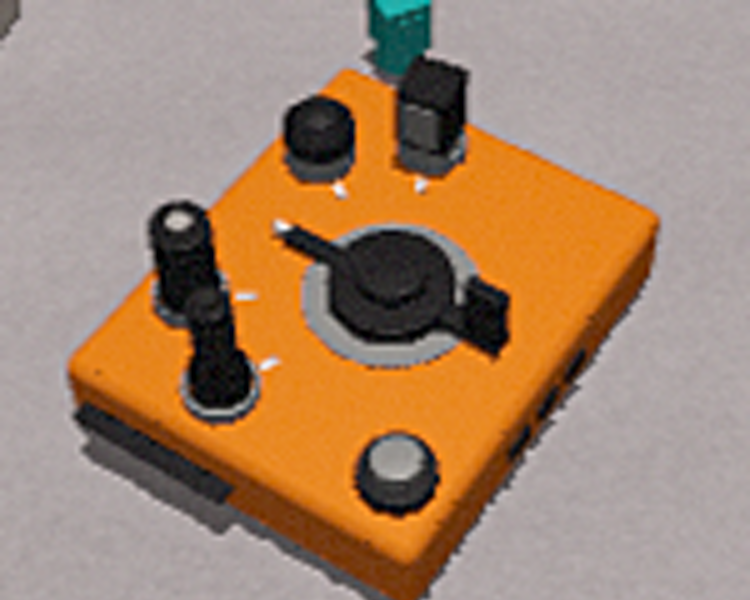

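Run:
```python
from h import *
c=np.array([.564,.068]); y=-.285
Rz=np.array([[np.cos(y),-np.sin(y)],[np.sin(y),np.cos(y)]]); o=c-Rz@[.0125,0]
print("axis",o)
W=lambda x,yy,z:np.r_[o+Rz@[x,yy],z]
pts={"tab":W(-.06,0,.101),"btn":W(-.068,.098,.06),"tip":W(.078,0,.066)}
for a in(-1.2,-.6,.6,1.2): pts[f"bay{a}"]=W(.11*np.cos(a),.11*np.sin(a),.055)
for n in("scene","side"):
    z=np.load(n+"0.npz")
    for k,p in pts.items(): print(n,k,p.round(3),proj(p,z["K"],z["R"],z["t"])[0].round())
Q=np.vstack([np.load("sideQ.npy")]); l=(Q[:,:2]-o)@Rz
for k,p in pts.items():
    q=(p[:2]-o)@Rz; m=np.hypot(*(l-q).T)<.022; print(k,q.round(3),m.sum(),np.sort(Q[m,2])[-5:].round(3) if m.sum() else 0)
```

```text
axis [0.55200423 0.07151447]
scene tab [0.494 0.088 0.101] [325. 183.]
scene btn [0.514 0.185 0.06 ] [342. 179.]
scene tip [0.627 0.05  0.066] [353. 208.]
scene bay-1.2 [ 0.561 -0.038  0.055] [324. 219.]
scene bay-0.6 [ 0.622 -0.014  0.055] [343. 221.]
scene bay0.6 [0.657 0.106 0.055] [368. 204.]
scene bay1.2 [0.619 0.159 0.055] [364. 192.]
side tab [0.494 0.088 0.101] [326. 217.]
side btn [0.514 0.185 0.06 ] [309. 254.]
side tip [0.627 0.05  0.066] [284. 203.]
side bay-1.2 [ 0.561 -0.038  0.055] [315. 188.]
side bay-0.6 [ 0.622 -0.014  0.055] [293. 190.]
side bay0.6 [0.657 0.106 0.055] [267. 218.]
side bay1.2 [0.619 0.159 0.055] [274. 237.]
tab [-0.06 -0.  ] 128 [0.101 0.102 0.102 0.103 0.103]
btn [-0.068  0.098] 188 [0.078 0.078 0.078 0.078 0.079]
tip [0.078 0.   ] 18 [0.066 0.066 0.066 0.066 0.067]
bay-1.2 [ 0.04  -0.103] 217 [0.114 0.114 0.114 0.114 0.116]
bay-0.6 [ 0.091 -0.062] 139 [0.094 0.094 0.095 0.096 0.097]
bay0.6 [0.091 0.062] 250 [0.121 0.122 0.122 0.122 0.123]
bay1.2 [0.04  0.103] 279 [0.136 0.137 0.137 0.137 0.14 ]
```

The flashlight is the narrowing item at crop (215,350), side (274,232). Its top is at 137 mm (55+82), so it is in bay +1.2. The cell's top is 122 mm in bay 0.6, pack 114 mm in -1.2, puck 96 mm in -0.6, and the turquoise block is off the charger. So the tab has to go towards the charger's -y, pushed from its +y side. I'll go above it with the fingers shut.

```bash
python3 -m crank '[[-1,40,-39,0,0.11],[-1,80,-78,0,0.22],[-1,120,-118,0,0.33],[-1,160,-157,0,0.44],[-1,200,-196,0,0.56],[-1,240,-236,0,0.56],[-1,280,-275,0,0.56],[-1,320,-314,0,0.56],[-1,360,-354,0,0.56],[-1,400,-393,0,0.56],[-1,440,-432,0,0.56],[-1,440,-432,0,0.56]]'
python3 - <<'E'
from h import *
s=telemetry.observe(); print(s["tool_pos"],s["tool_rot"],s["opening"],s["qpos"])
T=np.array([.504,.127]); y=s["tool_rot"][2]; d=(T-s["tool_pos"][:2])*1000
print("dx",d@[np.cos(y),np.sin(y)],"dy",d@[np.sin(y),-np.cos(y)],"roll",y+.285)
E
```

```text
time: 1.1
tool_pos: [0.3893, -0.0719, 0.4047]
tool_rot: [3.141, -0.0, -0.283]
contact_force: [0.8, -0.0, 0.6]
opening: 0.0163
grip_force: 0.0
[ 0.38929781 -0.07188905  0.40472173] [ 3.14139773e+00 -1.52558728e-04 -2.83287351e-01] 0.01625484232027473 [-3.76747763e-01  1.02641614e-01  1.84115535e+00 -1.93131043e-04
  1.19762561e+00  1.47740632e+00]
dx 54.53819364705711 dy -223.0224907198888 roll 0.0017126494543460713
```

```bash
python3 -m crank '[[-1,10,-40,0,0],[-1,20,-80,0,0],[-1,30,-120,0,0],[-1,40,-160,0,0],[-1,50,-200,0,0],[-1,55,-223,0,0],[-1,55,-223,0,0],[-1,55,-223,0,0]]'
python3 - <<'E'
from h import *
im,d,K,R,t=cam("wrist"); cv2.imwrite("pics/wrist1.png",im[...,::-1]); np.savez("wrist1.npz",im=im,d=d,K=K,R=R,t=t)
s=telemetry.observe(); print(s["tool_pos"],s["tool_rot"],s["opening"]); print(-R.T@t)
C=cloud(d,K,R,t); hsv=cv2.cvtColor(im,cv2.COLOR_RGB2HSV)
m=(hsv[...,0]<16)&(hsv[...,1]>180)&(hsv[...,2]>90)&(d>0)&(abs(C[...,2]-.055)<.006)
print(m.sum(),cv2.minAreaRect((C[m][:,:2]*1000).astype(np.float32)))
E
```

```text
time: 1.77
tool_pos: [0.5042, 0.1259, 0.4038]
tool_rot: [3.141, 0.002, -0.281]
contact_force: [-0.5, -0.5, 0.3]
opening: 0.0005
grip_force: 0.0
[0.5038421  0.12488908 0.40404129] [ 3.14055377e+00  1.43787742e-03 -2.82117741e-01] 0.0001508706138435637
[0.57958146 0.10388658 0.38553541]
10995 ((561.5967407226562, 68.7512435913086), (267.1039123535156, 219.24163818359375), 73.83154296875)
```

View pics/wrist1.png

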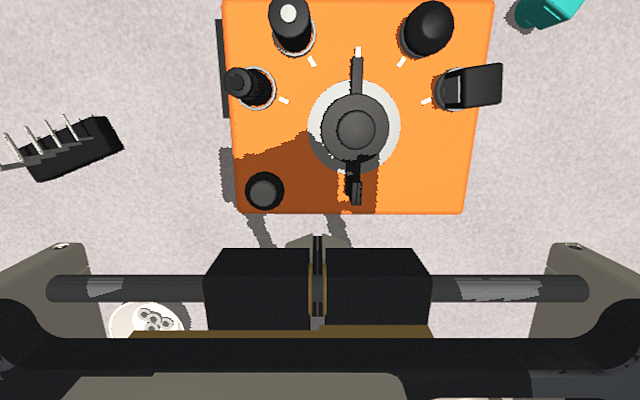

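Wrist view: hub cap (356,130), white pointer tip (358,50), tab (355,190), button (265,190), flashlight (250,87), cell (292,20), pack (475,87), puck (428,28). The shut fingers are at (318,240). Next I'll measure the hub, button, tab and finger geometry from the depth.

Run:
```python
from h import *
z=np.load("wrist1.npz"); im,d,K,R,t=[z[k] for k in("im","d","K","R","t")]; C=cloud(d,K,R,t)
v,u=np.mgrid[:400,:640]
def box(u0,u1,v0,v1,z0,z1):
    m=(u>=u0)&(u<=u1)&(v>=v0)&(v<=v1)&(C[...,2]>z0)&(C[...,2]<z1); return C[m]
for n,b in dict(cap=(325,390,95,170,.074,.084),tab=(335,375,165,215,.095,.108),button=(240,290,165,215,.070,.084),tip=(350,366,44,62,.06,.075)).items():
    P=box(*b); print(n,len(P),((P.max(0)+P.min(0))/2).round(4),np.median(P,0).round(4),np.ptp(P[:,:2],axis=0).round(3))
# fingers in tool frame
y=-.2821; o=np.array([.50384,.12489,.40404])
X=np.array([[np.cos(y),np.sin(y),0],[np.sin(y),-np.cos(y),0],[0,0,-1]])
L=(C-o)@X.T*1000
for p in [(318,240),(295,242),(340,242),(318,260),(308,300),(330,300),(215,255),(260,260),(420,255),(230,300),(410,300)]:
    print(p,L[p[1],p[0]].round())
for r in (238,244,252): 
    q=[(c,*L[r,c].round().astype(int)) for c in range(280,360,8)]; print(r,q)
```

```text
cap 1229 [0.5497 0.0708 0.078 ] [0.5503 0.0713 0.0798] [0.039 0.04 ]
tab 265 [0.4923 0.0879 0.1   ] [0.4932 0.088  0.1027] [0.025 0.015]
button 562 [0.5096 0.1822 0.0755] [0.5134 0.1825 0.0787] [0.036 0.038]
tip 129 [0.6173 0.0524 0.0654] [0.616  0.0515 0.0678] [0.015 0.011]
(318, 240) [  9.  -0. 170.]
(295, 242) [ 11. -12. 164.]
(340, 242) [ 10.  12. 165.]
(318, 260) [  9.  -0. 147.]
(308, 300) [29. -3. 87.]
(330, 300) [29.  3. 87.]
(215, 255) [-121. -146.  403.]
(260, 260) [ 36. -18.  97.]
(420, 255) [-120.  147.  402.]
(230, 300) [ 29. -24.  88.]
(410, 300) [30. 24. 87.]
238 [(280, np.int64(-93), np.int64(-52), np.int64(401)), (288, np.int64(-94), np.int64(-41), np.int64(403)), (296, np.int64(-94), np.int64(-30), np.int64(403)), (304, np.int64(11), np.int64(-8), np.int64(170)), (312, np.int64(11), np.int64(-3), np.int64(170)), (320, np.int64(9), np.int64(1), np.int64(173)), (328, np.int64(10), np.int64(5), np.int64(171)), (336, np.int64(11), np.int64(10), np.int64(169)), (344, np.int64(-94), np.int64(38), np.int64(402)), (352, np.int64(-94), np.int64(49), np.int64(402))]
244 [(280
[... 300 characters left out ...]
328, np.int64(11), np.int64(5), np.int64(162)), (336, np.int64(11), np.int64(9), np.int64(162)), (344, np.int64(11), np.int64(14), np.int64(162)), (352, np.int64(-103), np.int64(49), np.int64(401))]
252 [(280, np.int64(36), np.int64(-12), np.int64(102)), (288, np.int64(36), np.int64(-10), np.int64(103)), (296, np.int64(36), np.int64(-7), np.int64(104)), (304, np.int64(36), np.int64(-5), np.int64(102)), (312, np.int64(10), np.int64(-3), np.int64(153)), (320, np.int64(9), np.int64(1), np.int64(157)), (328, np.int64(36), np.int64(3), np.int64(103)), (336, np.int64(36), np.int64(5), np.int64(102)), (344, np.int64(36), np.int64(8), np.int64(103)), (352, np.int64(37), np.int64(10), np.int64(102))]
```

Axis ≈ (0.550, 0.071), yaw -0.285, which agrees with the tab and pointer directions. Going down beside the tab with the tips at about 82 mm, and working out the arc.

```bash
python3 -m crank '[[-1,-3,0,36,0],[-1,-3,0,72,0],[-1,-3,0,108,0],[-1,-3,0,130,0],[-1,-3,0,144,0],[-1,-3,0,144,0],[-1,-3,0,144,0]]'
cat > arc.py <<'E'
from h import *
import sys
s=telemetry.observe(); o=np.array([.550,.0712]); y=s["tool_rot"][2]; w=float(sys.argv[1])
rot=lambda a:np.array([[np.cos(a),-np.sin(a)],[np.sin(a),np.cos(a)]])
print("local",rot(.285)@(s["tool_pos"][:2]-o)*1000,"th",y+.285, s["tool_pos"][2], s["contact_force"].round(1))
for th in map(float,sys.argv[2:]):
    P=o+rot(th-.285)@[-.062,.001*(5+w)]; d=rot(-y)@(P-s["tool_pos"][:2])*1000
    print(th,"row",d[0].round(1),-d[1].round(1),0,round(y+.285-th,2))
E
python3 arc.py 19 0 .08 .16 .24 .32 .4 .48 .56 .64 .72 .8 .88 .96 1.04 1.1
```

```text
time: 2.4
tool_pos: [0.501, 0.1245, 0.2607]
tool_rot: [3.141, 0.001, -0.285]
contact_force: [0.5, 0.3, -0.4]
opening: 0.0004
grip_force: 0.0
local [-62.04748778  37.38845067] th 0.00030116954409870056 0.26071405332222264 [ 0.5  0.3 -0.4]
0.0 row 0.0 13.4 0 0.0
0.08 row -1.7 18.4 0 -0.08
0.16 row -3.0 23.6 0 -0.16
0.24 row -3.9 28.8 0 -0.24
0.32 row -4.4 34.1 0 -0.32
0.4 row -4.4 39.4 0 -0.4
0.48 row -4.0 44.7 0 -0.48
0.56 row -3.2 50.0 0 -0.56
0.64 row -2.0 55.2 0 -0.64
0.72 row -0.4 60.2 0 -0.72
0.8 row 1.6 65.1 0 -0.8
0.88 row 4.0 69.9 0 -0.88
0.96 row 6.8 74.4 0 -0.96
1.04 row 9.9 78.7 0 -1.04
1.1 row 12.5 81.8 0 -1.1
```

```bash
python3 -m crank '[[-1,0,7,0,0],[-1,0,13,0,0],[-1,-2,18,0,-0.08],[-1,-3,24,0,-0.16],[-1,-4,29,0,-0.24],[-1,-4,34,0,-0.32],[-1,-4,39,0,-0.4],[-1,-4,39,0,-0.4],[-1,-4,39,0,-0.4]]'
python3 - <<'E'
from h import *
im,d,K,R,t=cam("wrist"); cv2.imwrite("pics/wrist2.png",im[...,::-1])
E
python3 arc.py 19 .48 .56 .64 .72 .8 .88 .96 1.04 1.1
```

```text
time: 3.15
tool_pos: [0.4865, 0.0887, 0.2617]
tool_rot: [3.141, -0.002, 0.114]
contact_force: [0.2, -0.5, -1.1]
opening: 0.0003
grip_force: 0.0
local [-65.82861428  -0.81507705] th 0.39870618996045654 0.26150379424650966 [-0.1  1.1 -0. ]
0.48 row -2.8 5.9 0 -0.08
0.56 row -4.1 11.1 0 -0.16
0.64 row -5.0 16.3 0 -0.24
0.72 row -5.4 21.6 0 -0.32
0.8 row -5.5 26.9 0 -0.4
0.88 row -5.1 32.2 0 -0.48
0.96 row -4.3 37.5 0 -0.56
1.04 row -3.1 42.7 0 -0.64
1.1 row -1.9 46.5 0 -0.7
```

View pics/wrist2.png

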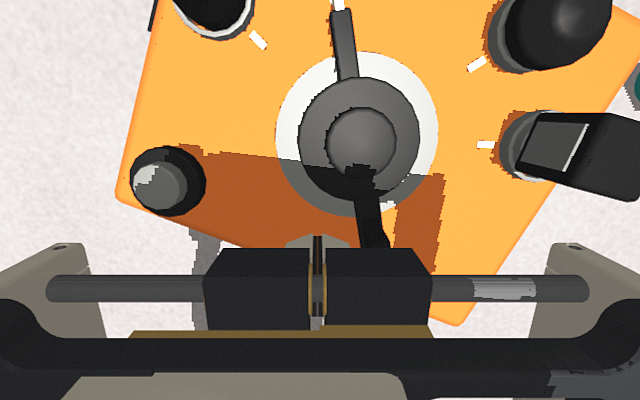

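Pointer (340,10) against hub (362,140) puts the lever at about 0.6 rad: it has snapped into the first click, tail at (372,220). Continuing over the next hump.

```bash
python3 -m crank '[[-1,-3,6,0,-0.08],[-1,-4,11,0,-0.16],[-1,-5,16,0,-0.24],[-1,-5,22,0,-0.32],[-1,-5,27,0,-0.4],[-1,-5,32,0,-0.48],[-1,-4,37,0,-0.56],[-1,-3,42,0,-0.63],[-1,-3,42,0,-0.63],[-1,-3,42,0,-0.63]]'
python3 - <<'E'
from h import *
im,d,K,R,t=cam("wrist"); cv2.imwrite("pics/wrist3.png",im[...,::-1])
E
python3 arc.py 19 1.04
```

```text
time: 4.03
tool_pos: [0.4885, 0.0472, 0.2609]
tool_rot: [3.141, -0.0, 0.743]
contact_force: [-0.6, -0.2, 0.0]
opening: 0.0005
grip_force: 0.0
local [-52.40133738 -40.22940461] th 1.0284585565494895 0.2608726001755043 [-0.3 -0.5 -0.2]
1.04 row -0.8 0.8 0 -0.01
```

View pics/wrist3.png

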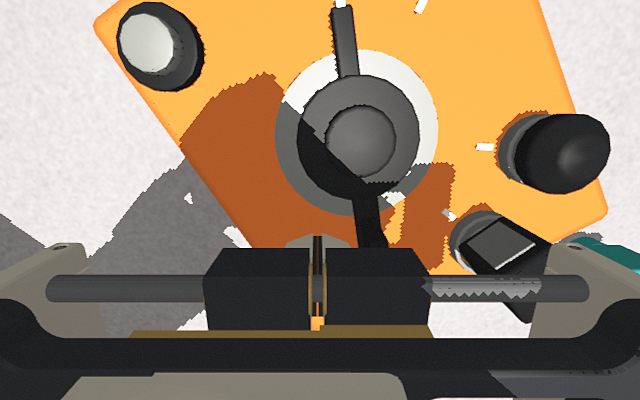

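It looks the same relative to the tool, now at yaw 0.743, so the lever is at about 1.2. Backing off, rising, and going over the button.

```bash
python3 -m crank '[[-1,0,-12,0,0],[-1,0,-30,0,0],[-1,0,-30,-30,0],[-1,0,-30,-60,0],[-1,0,-30,-60,0.1],[-1,0,-30,-60,0.22],[-1,0,-30,-60,0.34],[-1,0,-30,-60,0.46],[-1,0,-30,-60,0.58],[-1,0,-30,-60,0.70],[-1,0,-30,-60,0.82],[-1,0,-30,-60,0.94]]'
cat > to.py <<'E'
from h import *
s=telemetry.observe(); y=s["tool_rot"][2]; d=(np.array([.5128,.1835])-s["tool_pos"][:2])*1000
print("dx",d@[np.cos(y),np.sin(y)],"dy",d@[np.sin(y),-np.cos(y)],"roll",y+.285,"tip z",s["tool_pos"][2]-.178,s["contact_force"].round(1))
E
python3 to.py
```

```text
time: 5.08
tool_pos: [0.4672, 0.0701, 0.3206]
tool_rot: [3.142, 0.001, -0.2]
contact_force: [-0.1, -0.0, -0.5]
opening: 0.0003
grip_force: 0.0
dx 22.133987369408008 dy -120.20063884142765 roll 0.08476600051943978 tip z 0.14262385313155113 [-0.1 -0.  -0.5]
```

```bash
python3 -m crank '[[-1,7,-40,0,0.08],[-1,15,-80,0,0.08],[-1,22,-120,0,0.08],[-1,22,-120,0,0.08],[-1,22,-120,0,0.08]]'; python3 to.py
python3 - <<'E'
from h import *
im,d,K,R,t=cam("side"); cv2.imwrite("pics/side2.png",cv2.resize(im[150:300,220:390,::-1],(680,600),interpolation=cv2.INTER_CUBIC))
E
```

```text
time: 5.5
tool_pos: [0.5119, 0.1852, 0.3202]
tool_rot: [3.141, 0.001, -0.271]
contact_force: [-0.1, -0.3, -0.3]
opening: 0.0007
grip_force: 0.0
dx 1.3097583844335245 dy 1.3667105335760998 roll 0.014394375196724651 tip z 0.14218257434190756 [-0.1 -0.3 -0.3]
```

View pics/side2.png

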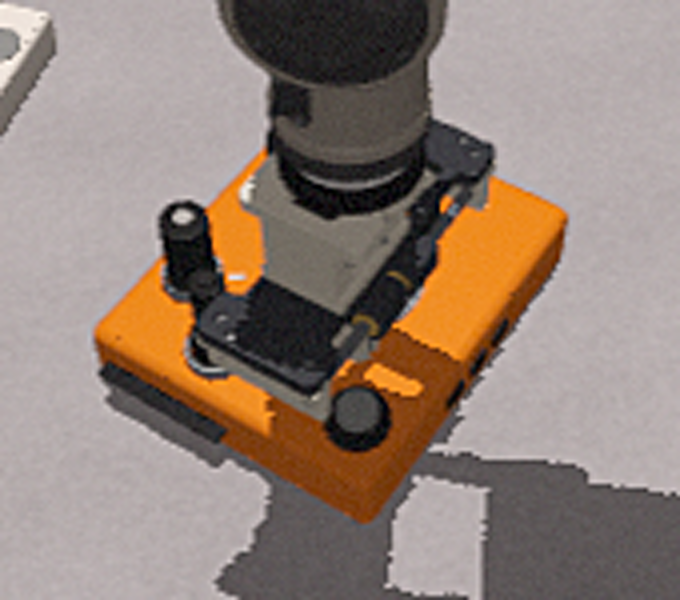

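The flashlight and cell still stand at (205,290) and (185,240), and the gripper is over the button at (358,415). Pressing down in steps.

```bash
python3 -m crank '[[-1,1,1,25,0],[-1,1,1,45,0],[-1,1,1,58,0],[-1,1,1,58,0],[-1,1,1,62,0],[-1,1,1,64,0],[-1,1,1,66,0],[-1,1,1,66,0]]'; python3 to.py
```

```text
time: 6.22
tool_pos: [0.5135, 0.1813, 0.2553]
tool_rot: [-3.141, -0.001, -0.274]
contact_force: [-0.8, -1.1, 0.9]
opening: 0.0002
grip_force: 0.7
dx -1.2709839681139168 dy -1.942507988574919 roll 0.011405478074332287 tip z 0.07731208754901492 [-0.8 -1.1  0.9]
```

```bash
python3 -m crank '[[-1,0,0,2,0],[-1,0,0,4,0],[-1,0,0,5,0],[-1,0,0,5,0]]'; python3 -m crank '[[-1,0,0,1,0],[-1,0,0,2,0],[-1,0,0,3,0],[-1,0,0,3,0],[-1,0,0,3,0]]'
```

```text
time: 6.55
tool_pos: [0.5136, 0.1814, 0.25]
tool_rot: [-3.141, -0.001, -0.273]
contact_force: [0.5, -1.9, 4.4]
opening: 0.0003
grip_force: 2.2
time: 6.97
tool_pos: [0.5136, 0.1814, 0.2489]
tool_rot: [-3.141, -0.002, -0.273]
contact_force: [-4.1, -3.8, 20.2]
opening: 0.0003
grip_force: 10.2
```

Force rose from 4.4 to 20 N at the hard stop, so the button is fully down. Rising straight up and moving clear.

```bash
python3 -m crank '[[-1,0,0,-5,0],[-1,0,0,-15,0],[-1,0,0,-45,0],[-1,0,0,-85,0],[-1,0,0,-125,0],[-1,0,0,-150,0],[-1,-35,0,-150,0],[-1,-70,0,-150,0],[-1,-70,0,-150,0],[-1,-70,0,-150,0]]'
python3 - <<'E'
from h import *
im,d,K,R,t=cam("wrist"); cv2.imwrite("pics/wrist4.png",im[...,::-1])
im,d,K,R,t=cam("side"); cv2.imwrite("pics/side3.png",im[...,::-1])
E
```

```text
time: 7.8
tool_pos: [0.4445, 0.2009, 0.397]
tool_rot: [3.142, 0.001, -0.271]
contact_force: [0.7, 0.1, -0.4]
opening: 0.0001
grip_force: 0.0
```

View pics/wrist4.png

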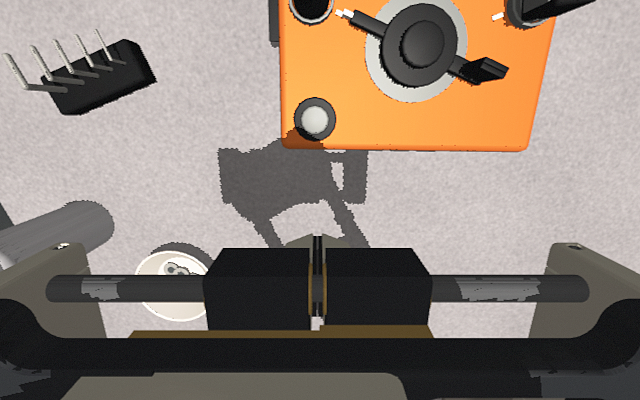

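The pointer (350,15) aims at the flashlight's collar (312,5), right at its white mark. The button (315,118) is up and the arm is clear, so I'm handing in.

```bash
python3 -c "
from cell import ticket; print(ticket.hand_in())"
```

```text
the job is handed in; nothing more can be done
None
```

The selector now points at the flashlight's bay (+1.2 rad), the start button was pressed fully down and came back up, and the job was handed in at about 8 s with the arm clear and no disturbance seen in the pictures.

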